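# Slide the thin lid over the edge, pinch it and cover the rice bowl

### The job

Cover the rice bowl with the thin aluminium lid that lies flat on the raised brick block. It is too thin to pick up there and the fingers must not scrape the rough brick, so press lightly on the lid and slide it, still flat, until most of its tab sticks out over the block's front edge, then pinch the tab by its two sides. Lay the lid gently and centred on the bowl so that it covers the whole mouth, let go, and leave the bowl and everything else standing where it is.

Things in the scene. Friction and masses are not known exactly. Their poses are not given: they have to be found in the camera images.
- lid_center (a point): centre (half-way up) of the 128 mm disc of the thin aluminium lid: one rigid flat loose sheet 2.5 mm thick, about 100 g, z up. It lies flat on the block (friction about 0.25); a shut fingertip grips it better, so pressing down on the disc with 5 to 15 N drags it along, with some slip. Over 40 N on the block is too much. Balance point 10 to 15 mm from this centre towards the tab.
- lid_tab_end (a point): middle of the free end of the lid's one straight flat tab, half-way up, 124 mm from lid_center along -x; same axes as lid_center. The tab is 36 mm wide (sides at y = -18 and +18 mm), 2.5 mm thick and sticks 60 mm out of the disc's rim. At the start it points roughly towards the block's front edge and ends inside it.
- block: the raised brick block, fixed: 230 mm (x) by 200 mm (y), 60 mm high, flat level top; origin at the centre of its underside on the work surface; its front face, towards the robot, is at x = -115 mm in this frame
- block_edge (a point): middle of the block's front top edge (60 mm above the work surface); the edge runs along y; the block lies on the +x side of it, open space on the -x side
- bowl_rim (a point): centre of the mouth of the white ceramic rice bowl, at rim height. The bowl is loose, about 280 g, outer rim diameter 104 mm, 58 mm high, wall about 4 mm, narrower towards its foot, standing upright on the work surface to the left or right of the block
- bowl: the same rice bowl; origin at the centre of its underside
- cup: bystander: green glass cup without handle, diameter 74 mm, 85 mm high, standing on the other side of the block from the bowl; origin at the centre of its underside; leave it alone
- jar: bystander: clear plastic spice jar with a white twist cap, diameter 54 mm, 80 mm high; origin at the centre of its underside; leave it alone
- round_lid: bystander: orange round silicone lid with a knob and no tab, diameter 96 mm, 26 mm high; origin at the centre of its underside; leave it alone
- soap: bystander: amber bottle, diameter 60 mm, 190 mm high; origin at the centre of its underside; leave it alone
- spoon: bystander: steel spoon lying on the work surface; leave it alone

How it is judged:
By the outcome, as a careful person would: the job done as asked, in the order asked, and still so for the second after the job is handed in, with the robot touching nothing.
It also fails if it takes over 54 s, if anything falls off the work surface, if the arm or the gripper's body presses on something with over 40 N, if the wrist force passes 120 N, or if a joint passes its speed limit or range.

### The arm

A 6-joint arm with a two-finger parallel gripper is mounted at the origin on the work surface. World frame = base frame: x ahead of the robot, y to its left, z up, the work surface at z = 0. Lengths are in mm, angles in rad, forces in N, time in s.
With the tool pointing down it reaches from about 350 to 875 mm from the base axis. Payload 4.2 kg.
Tool frame: the origin (TCP) lies at the very end of the fingers, on their centre line; the grasp point (between the pads) lies 19 mm behind it; z points along the fingers, y is the direction in which the jaws open and shut (so a half turn about z gives the same grasp; the last joint's range is limited). The gripper opens to 85 mm and grips with 20 to 120 N. Pads are 22 mm wide; open, the fingers measure 114 mm over their backs; the gripper's body (76 mm by 85 mm) begins 54 mm behind the grasp point. The pads swing forward as they close: fully open they stand 13 mm farther back than shut.
Start: joints at [-0.896, 0.385, 0.008, 0, -1.194, -0.259], TCP at [252.464, -571.718, 231.312] pointing down, gripper open.
Joint ranges: [-3.14, 3.14], [-1.21, 2.06], [-1.07, 1.41], [-3.16, 2.05], [-2.99, -0.16], [-3.1, 3.1]. Speed limits (rad/s): [2.79, 2.79, 3.14, 3.14, 3.14, 3.14].

### API

Orientations are given as a unit quaternion [x, y, z, w].
In Python, from bench import read_state, get_image, camera_params, job_done gives the robot as it stands.
- The arm moves only by the tool send_rows, never from a script. Its arguments are lists of equal length, an entry for each row: "translation": the shift along the tool's x, y, z in m, a list of three; "yaw": the turn about the tool's z in degrees; "fingers": the closure in counts, from 0 (fully open) to 255 (shut). A call has 1 to 12 rows; each row is the pose to reach, as a shift and turn from the pose measured when the call began, along the tool's axes at that moment; what a row does not reach only later rows make up. A row lasts 1/10 s, in which the tool goes at most 50 mm and 8.59 degrees, less where a joint would pass 70% of its speed; a pose out of reach is approached as far as the arm can. A call with a gripper value outside its range is refused whole. The fingers move at their own pace and stop on an object; the grip force is fixed at half the most. Time passes only in rows, so rows that repeat a pose let the fingers close. It gives the time, the measured TCP pose, the force and the opening at its end, in the units of the state.
- read_state(): the state, without advancing time (a new reading comes with each control period).
- get_image(name): name is "scene" or "top" or "wrist"; returns the picture (384x512x3 uint8, blue, green, red); there is no depth.
- camera_params(name): a dict with "mtx" (3x3 intrinsics, pixels), "rvec" (rotation vector, rad) and "tvec" (3), from world to camera coordinates, as OpenCV has them; the wrist camera has in their place "tool_from_camera" (4x4, takes a point from camera to tool coordinates, whose origin is the TCP and whose axes are the flange's). Camera axes: x right, y down, z forward; pixel columns grow to the right and rows downward; lengths in mm; the calibration is good to about 2 mm. The wrist camera is an equidistant fisheye: a pixel r from the principal point sees the ray r / f radians off the axis. A picture is of the moment at which its call begins: read the wrist's pose just before it. camera_params takes no time and is no camera call.
- job_done(): hands the job in, once; it reports no verdict.
The state is a dict: "clock": time; "joints": joint angles; "joint_vel": joint speeds; "joint_efforts": joint torques, N m; "position": TCP position; "ee_rot": TCP orientation; "contact_force": force on the tool from outside, world axes, zero at the start; "wrist_torque": the same for the moment, N m; "gripper_width": finger opening in mm.
Only numpy, scipy, OpenCV 4.12 (cv2) and the standard library are available. Lean on these libraries where they do the work, as an engineer would, in place of code of your own. Each camera call takes 0.05 s, during which the arm holds its last target.

## Working session

There is one attempt and no reset: what is moved stays moved. The work goes in short steps, Python scripts to look and compute and a tool call to move; the robot and the scene stay as the last step left them, time stands still between calls to the robot, and variables do not carry over. Pictures are saved under pics/ and viewed, and the job is handed in when it is done.

Besides the shell and the picture viewer there is one more tool, called after "Request:" by a JSON object that holds its "fn" and its "kwargs". send_rows: Moves the arm, as the interface text tells. Its arguments: {"type":"object","properties":{"translation":{"type":"array","items":{"type":"array","items":{"type":"number"}}},"yaw":{"type":"array","items":{"type":"number"}},"fingers":{"type":"array","items":{"type":"number"}}},"required":["translation","yaw","fingers"]}

```bash
ls; mkdir -p pics; cat > h.py <<'E'
import numpy as np, cv2
from bench import *
from scipy.spatial.transform import Rotation as R
np.set_printoptions(suppress=True,precision=2)
def ray(name,uv):
    p=camera_params(name); K=np.array(p['mtx'],float)
    Rm=cv2.Rodrigues(np.array(p['rvec'],float))[0]; t=np.array(p['tvec'],float).ravel()
    c=-Rm.T@t
    uv=np.atleast_2d(np.array(uv,float))
    d=np.c_[(uv[:,0]-K[0,2])/K[0,0],(uv[:,1]-K[1,2])/K[1,1],np.ones(len(uv))]@Rm
    return c,d
def toplane(name,uv,z):
    c,d=ray(name,uv); return c+d*((z-c[2])/d[:,2])[:,None]
def proj(name,X):
    p=camera_params(name); 
    return cv2.projectPoints(np.array(X,float).reshape(-1,1,3),np.array(p['rvec'],float),np.array(p['tvec'],float),np.array(p['mtx'],float),None)[0].reshape(-1,2)
E
python3 - <<'E'
from h import *
s=read_state(); print(s)
for n in ['scene','top']:
    cv2.imwrite(f'pics/{n}0.png',get_image(n)); print(n,camera_params(n))
print(camera_params('wrist'))
E
```

```text
pics
{'clock': 0.0, 'joints': array([-0.9 ,  0.39,  0.01, -0.  , -1.19, -0.26]), 'joint_vel': array([-0.,  0.,  0., -0.,  0., -0.]), 'joint_efforts': array([ -0.  , -39.23,  18.84,   4.19,  -0.  ,  -0.  ]), 'position': array([ 252.24, -571.19,  230.23]), 'ee_rot': array([-0.21,  0.98,  0.  , -0.  ]), 'contact_force': array([ 0.2 , -0.41, -0.3 ]), 'wrist_torque': array([-0.03,  0.05,  0.06]), 'gripper_width': 85.47274000548818}
scene {'mtx': array([[454.94,   0.  , 256.32],
       [  0.  , 454.94, 190.9 ],
       [  0.  ,   0.  ,   1.  ]]), 'rvec': array([ 1.89,  1.12, -0.59]), 'tvec': array([-313.41, -249.55, 2030.82])}
top {'mtx': array([[481.46,   0.  , 256.08],
       [  0.  , 481.46, 200.81],
       [  0.  ,   0.  ,   1.  ]]), 'rvec': array([ 2.19, -2.19,  0.04]), 'tvec': array([ -19.01,  623.96, 1686.42])}
{'mtx': array([[297.32,   0.  , 255.1 ],
       [  0.  , 297.32, 190.47],
       [  0.  ,   0.  ,   1.  ]]), 'tool_from_camera': array([[  -0.  ,   -0.95,   -0.3 ,   76.04],
       [   1.  ,   -0.  ,    0.  ,   -0.57],
       [  -0.  ,   -0.3 ,    0.95, -142.53],
       [   0.  ,    0.  ,    0.  ,    1.  ]])}
```

View pics/top0.png

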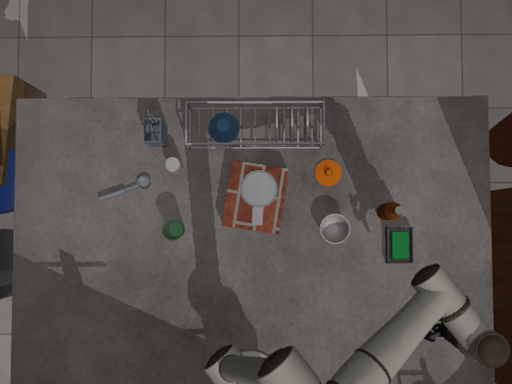

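View pics/scene0.png

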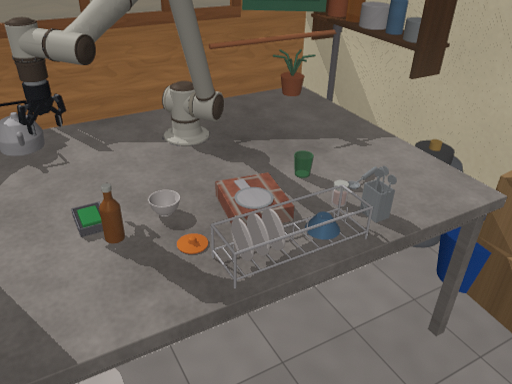

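The top view shows the block at about (256,197) with the lid disc at (259,188) and its tab pointing down towards the robot, ending near (257,222). The bowl is at (335,228), the orange lid at (328,172), the soap at (390,211), the cup at (174,230) and the jar at (172,164).

```bash
python3 - <<'E'
from h import *
im=cv2.imread('pics/top0.png')
cr=im[140:260,200:420]
cv2.imwrite('pics/top0c.png',cv2.resize(cr,None,fx=3.6,fy=3.6,interpolation=cv2.INTER_CUBIC))
b,g,r=[im[...,i].astype(int) for i in range(3)]
m=((r-b>25)).astype(np.uint8); m[:, :215]=0; m[:,295:]=0; m[:155]=0;m[245:]=0
cs=cv2.findContours(m,0,2)[0]
pts=np.vstack(cs); rect=cv2.minAreaRect(pts.astype(np.float32)); box=cv2.boxPoints(rect)
W=toplane('top',box,60); print('block corners',W, W.mean(0), [np.linalg.norm(W[i]-W[(i+1)%4]) for i in range(4)])
sat=im.max(2).astype(int)-im.min(2)
hsv=cv2.cvtColor(im,cv2.COLOR_BGR2HSV)
for u,v in [(259,188),(257,215),(245,190),(335,228),(322,228)]: print(im[v,u],hsv[v,u])
E
```

```text
block corners [[ 538.33  101.36   60.  ]
 [ 766.36   65.69   60.  ]
 [ 734.08 -133.82   60.  ]
 [ 506.8   -97.05   60.  ]] [636.39 -15.96  60.  ] [np.float64(230.8035323464627), np.float64(202.10927529114824), np.float64(230.2331505915523), np.float64(200.90017637219523)]
[137 133 135] [135   7 137]
[136 133 135] [140   6 136]
[135 132 133] [130   6 135]
[114 115 119] [  6  11 119]
[121 122 126] [  6  10 126]
```

View pics/top0c.png

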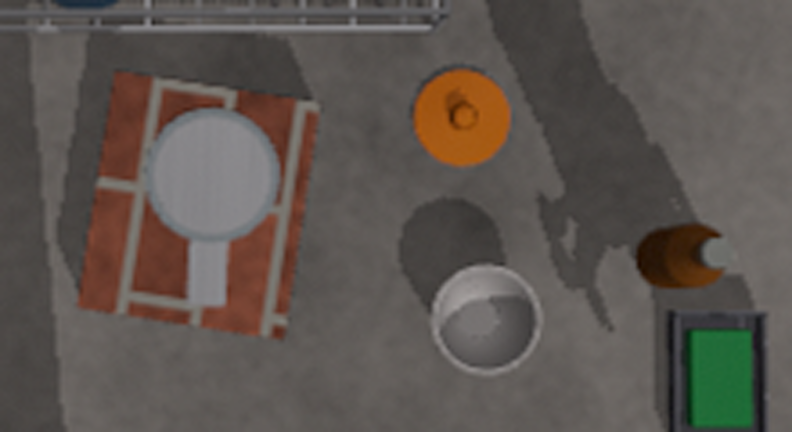

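```bash
python3 - <<'E'
from h import *
im=cv2.imread('pics/top0.png').astype(int)
# lid mask: cool grey (b>=r) & bright within block
b,g,r=im[...,0],im[...,1],im[...,2]
m=((b-r>=-1)&(g>95)).astype(np.uint8); k=np.zeros_like(m); k[165:232,233:285]=1; m*=k
m=cv2.morphologyEx(m,cv2.MORPH_OPEN,np.ones((3,3),np.uint8))
n,l,st,ce=cv2.connectedComponentsWithStats(m); i=1+np.argmax(st[1:,4]); print(st[i],ce[i])
m=(l==i).astype(np.uint8)
vis=cv2.resize(np.uint8(im)[140:260,200:420],None,fx=3.6,fy=3.6); mm=cv2.resize(m[140:260,200:420],None,fx=3.6,fy=3.6,interpolation=0); vis[mm>0]=(0,255,0); cv2.imwrite('pics/lm.png',vis)
ys,xs=np.nonzero(m); W=toplane('top',np.c_[xs,ys],62.5)
dt=cv2.distanceTransform(cv2.copyMakeBorder(m,1,1,1,1,0),2,5); _,mx,_,ml=cv2.minMaxLoc(dt); print(mx,ml)
c=np.array(toplane('top',[[ml[0]-1,ml[1]-1]],62.5))[0][:2]
P=toplane('top',np.vstack(cv2.findContours(m,0,1)[0]).reshape(-1,2),62.5)[:,:2]
for _ in range(10):
    d=np.linalg.norm(P-c,axis=1); q=P[(abs(d-62)<5)]
    A=np.c_[2*q,np.ones(len(q))]; s=np.linalg.lstsq(A,(q**2).sum(1),rcond=None)[0]; c=s[:2]; rad=np.sqrt(s[2]+c@c)
print('disc',c,rad)
T=W[:,:2][(np.linalg.norm(W[:,:2]-c,axis=1)>75)]
d=T.mean(0)-c; print('tab mean',T.mean(0),'dir',np.degrees(np.arctan2(d[1],d[0])),'len',np.max((T-c)@d/np.linalg.norm(d)))
# bowl rim
x=np.uint8(im); gray=cv2.cvtColor(x,cv2.COLOR_BGR2GRAY)
E
```

```text
[ 240  170   37   54 1222] [258.19 191.59]
17.79069709777832 (259, 189)
disc [665.01 -28.57] 61.956900172904554
tab mean [567.37 -23.75] dir 177.16978595581793 len 120.09401326808175
```

View pics/lm.png

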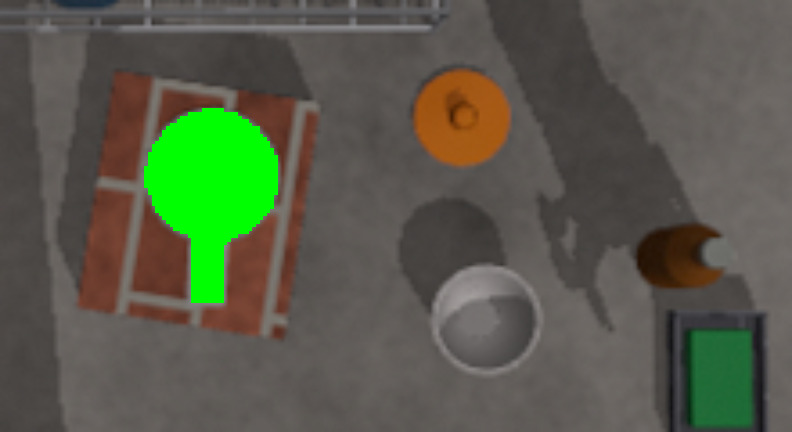

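```bash
python3 - <<'E'
from h import *
im=cv2.imread('pics/top0.png'); gray=cv2.cvtColor(im,cv2.COLOR_BGR2GRAY).astype(np.float32)
# radial outer edge: cast rays from approx center, last strong rising->falling
c=np.array([335.,228.])
for it in range(3):
    P=[]
    for a in np.linspace(0,2*np.pi,72,endpoint=False):
        rr=np.arange(10,20,0.25); pts=c+rr[:,None]*[np.cos(a),np.sin(a)]
        v=cv2.remap(gray,pts[:,0].astype(np.float32)[None],pts[:,1].astype(np.float32)[None],1)[0]
        g=np.gradient(v); k=np.argmin(g)
        if g[k]<-3: P.append(pts[k])
    P=np.array(P); W=toplane('top',P,58)[:,:2]
    cc=np.median(W,0)
    for _ in range(10):
        A=np.c_[2*W,np.ones(len(W))]; s=np.linalg.lstsq(A,(W**2).sum(1),rcond=None)[0]; cc=s[:2]; rad=np.sqrt(s[2]+cc@cc)
        res=np.linalg.norm(W-cc,axis=1)-rad; W=W[abs(res)<max(4,2*np.std(res))]
    print(cc,rad,len(W),np.std(res)); c=proj('top',[cc[0],cc[1],58])[0]
    print(c)
# scene check
im=cv2.imread('pics/scene0.png')
th=np.linspace(0,2*np.pi,60); 
for nm,col,z,r,ctr in [('bowl',(0,0,255),58,52,cc),('lid',(0,255,0),62.5,64,[665,-28.6])]:
    X=np.c_[ctr[0]+r*np.cos(th),ctr[1]+r*np.sin(th),np.full(60,z)]
    cv2.polylines(im,[np.int32(np.round(proj('scene',X)*8))],True,col,1,cv2.LINE_AA,3)
X=[[538.33,101.36,60],[766.36,65.69,60],[734.08,-133.82,60],[506.8,-97.05,60]]
cv2.polylines(im,[np.int32(np.round(proj('scene',X)*8))],True,(255,255,0),1,cv2.LINE_AA,3)
cv2.imwrite('pics/s0c.png',cv2.resize(im[150:270,120:340],None,fx=3.6,fy=3.6,interpolation=cv2.INTER_CUBIC))
E
```

```text
[ 527.01 -289.69] 52.665743097251244 71 0.8061301781798633
[334.66 228.34]
[ 527.1  -289.84] 52.55972233606127 72 0.6269764826315323
[334.71 228.31]
[ 527.12 -289.83] 52.51377760552333 72 0.7367415223059437
[334.7  228.31]
```

View pics/s0c.png

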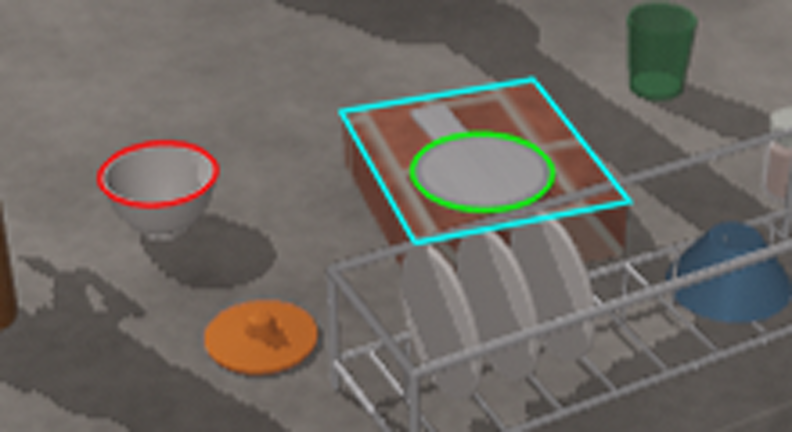

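```bash
cat >> h.py <<'E'
def plan(target,xdir_deg):
    s=read_state(); Rm=R.from_quat(s['ee_rot']).as_matrix()
    sh=Rm.T@(np.array(target,float)-s['position'])/1000
    a=np.degrees(np.arctan2(Rm[1,0],Rm[0,0]))
    dy=-((xdir_deg-a+180)%360-180)
    print('pos',s['position'],'tool x',a,'tilt z',Rm[:,2],'F',s['contact_force'],'w',s['gripper_width'],'t',s['clock'])
    print('SHIFT',np.round(sh,4),'YAW',round(dy,2))
E
python3 -c "
from h import *
plan([662,-28.5,160],177.2)"
```

```text
pos [ 252.27 -571.27  230.34] tool x -156.18437347471138 tilt z [-0.  0. -1.] F [-0.47  0.18 -0.06] w 85.43177161214925 t 0.1
SHIFT [-0.59  0.33  0.07] YAW 26.62
```

Request:
{"fn": "send_rows", "kwargs": {"translation": [[-0.04, 0.022, 0], [-0.08, 0.045, 0], [-0.12, 0.067, 0], [-0.16, 0.09, 0], [-0.2, 0.112, 0], [-0.24, 0.134, 0], [-0.28, 0.157, 0], [-0.32, 0.18, 0], [-0.36, 0.2, 0], [-0.4, 0.224, 0], [-0.44, 0.246, 0], [-0.48, 0.269, 0]], "yaw": [2, 4.5, 7, 9, 11, 13.5, 16, 18, 20, 22.5, 25, 26.6], "fingers": [255, 255, 255, 255, 255, 255, 255, 255, 255, 255, 255, 255]}}

```text
clock: 1.3
position: [583.4, -129.6, 230.5]
ee_rot: [0.025, 1.0, 0.001, -0.001]
contact_force: [0.5, -0.7, -0.6]
gripper_width: 0.0
```

```bash
python3 -c "
from h import *
plan([662,-28.5,130],177.2)"
```

```text
pos [ 583.37 -129.6   230.46] tool x 177.1388579077519 tilt z [-0.  0. -1.] F [ 0.49 -0.68 -0.64] w 0.03664797095766058 t 1.3
SHIFT [-0.07  0.1   0.1 ] YAW -0.06
```

Request:
{"fn": "send_rows", "kwargs": {"translation": [[-0.025, 0.035, 0.02], [-0.05, 0.07, 0.045], [-0.07, 0.095, 0.07], [-0.0736, 0.105, 0.095], [-0.0736, 0.105, 0.1], [-0.0736, 0.105, 0.1], [-0.0736, 0.105, 0.1]], "yaw": [0, 0, 0, 0, 0, 0, 0], "fingers": [255, 255, 255, 255, 255, 255, 255]}}

```text
clock: 2.0
position: [662.3, -29.1, 132.0]
ee_rot: [0.025, 1.0, 0.001, 0.0]
contact_force: [0.5, -0.9, 0.5]
gripper_width: -0.3
```

```bash
python3 -c "
from h import *
plan([662,-28.5,75],177.2)
cv2.imwrite('pics/w1.png',get_image('wrist'))"
```

```text
pos [662.29 -29.13 132.  ] tool x 177.1028260970208 tilt z [ 0.  0. -1.] F [ 0.52 -0.94  0.47] w -0.27762464353154015 t 2.0
SHIFT [0.   0.   0.06] YAW -0.1
```

View pics/w1.png

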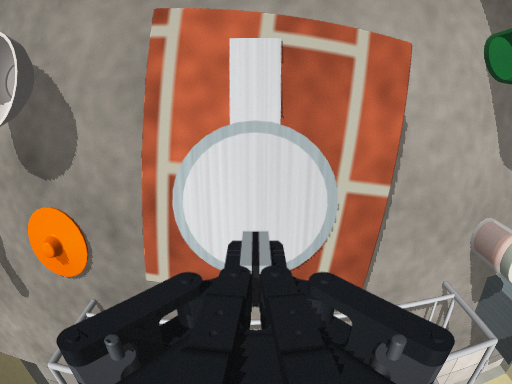

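The wrist view shows the tab straight ahead of the fingers (columns 230–282, end at row 38). The front edge runs from (152,8) to (412,43).

```bash
cat >> h.py <<'E'
def wray(uv,state):
    p=camera_params('wrist'); K=np.array(p['mtx']); T=np.array(p['tool_from_camera'])
    uv=np.atleast_2d(np.array(uv,float)); n=np.c_[(uv[:,0]-K[0,2])/K[0,0],(uv[:,1]-K[1,2])/K[1,1]]
    und=cv2.fisheye.undistortPoints(uv.reshape(-1,1,2),K,np.zeros(4)).reshape(-1,2)
    d=np.c_[und,np.ones(len(und))]
    Rm=R.from_quat(state['ee_rot']).as_matrix()
    return Rm@T[:3,3]+state['position'],(d@T[:3,:3].T)@Rm.T
def wplane(uv,z,state):
    c,d=wray(uv,state); return c+d*((z-c[2])/d[:,2])[:,None]
def wproj(X,state):
    p=camera_params('wrist'); K=np.array(p['mtx']); T=np.array(p['tool_from_camera'])
    Rm=R.from_quat(state['ee_rot']).as_matrix()
    t=(np.atleast_2d(np.array(X,float))-state['position'])@Rm
    c=(t-T[:3,3])@T[:3,:3]
    return cv2.fisheye.projectPoints(c.reshape(-1,1,3),np.zeros(3),np.zeros(3),K,np.zeros(4))[0].reshape(-1,2)
def tabmeas(im,state,zlid=62.5,verbose=True):
    # lid light grey: low saturation, bright
    hsv=cv2.cvtColor(im,cv2.COLOR_BGR2HSV)
    m=((hsv[...,1]<25)&(hsv[...,2]>195)).astype(np.uint8)
    return m
E
python3 - <<'E'
from h import *
s=read_state(); im=cv2.imread('pics/w1.png')
hsv=cv2.cvtColor(im,cv2.COLOR_BGR2HSV)
for u,v in [(256,70),(240,150),(180,200),(256,126),(270,25),(170,150),(100,150)]: print((u,v),im[v,u],hsv[v,u])
print('tab end L/R',wplane([[230,38],[282,38],[256,38]],62.5,s))
print('tab root',wplane([[230,110],[282,110]],62.5,s))
print('edge',wplane([[152,8],[412,43]],60,s))
print('disc L/R',wplane([[173,197],[339,197],[256,120]],62.5,s))
print('bowl rim right pt',wplane([[31,80]],58,s))
E
```

```text
(256, 70) [214 212 210] [105   5 214]
(240, 150) [213 209 211] [135   5 213]
(180, 200) [197 192 181] [ 99  21 197]
(256, 126) [181 178 165] [ 96  23 181]
(270, 25) [165 182 185] [ 26  28 185]
(170, 150) [ 87 115 190] [  8 138 190]
(100, 150) [123 132 136] [ 21  24 136]
tab end L/R [[540.25 -40.86  62.5 ]
 [542.04  -4.47  62.5 ]
 [541.42 -22.69  62.5 ]]
tab root [[592.4  -43.69  62.5 ]
 [594.25  -6.93  62.5 ]]
edge [[508.13 -98.18  60.  ]
 [539.79  99.13  60.  ]]
disc L/R [[654.9  -92.65  62.5 ]
 [661.54  35.7   62.5 ]
 [600.62 -25.69  62.5 ]]
bowl rim right pt [[ 542.67 -220.39   58.  ]]
```

Request:
{"fn": "send_rows", "kwargs": {"translation": [[0, 0, 0.02], [0, 0, 0.04], [0, 0, 0.055], [0, 0, 0.06], [0, 0, 0.062], [0, 0, 0.062]], "yaw": [0, 0, 0, 0, 0, 0], "fingers": [255, 255, 255, 255, 255, 255]}}

```text
clock: 2.65
position: [663.1, -29.2, 71.2]
ee_rot: [0.025, 1.0, 0.001, 0.001]
contact_force: [0.6, 0.3, -0.5]
gripper_width: -0.0
```

Request:
{"fn": "send_rows", "kwargs": {"translation": [[0, 0, 0.003], [0, 0, 0.005], [0, 0, 0.006], [0, 0, 0.007], [0, 0, 0.007]], "yaw": [0, 0, 0, 0, 0], "fingers": [255, 255, 255, 255, 255]}}

```text
clock: 3.15
position: [663.0, -29.1, 64.1]
ee_rot: [0.025, 1.0, 0.001, 0.001]
contact_force: [0.0, -0.3, -0.5]
gripper_width: -0.0
```

Request:
{"fn": "send_rows", "kwargs": {"translation": [[0, 0, 0.0007], [0, 0, 0.0013], [0, 0, 0.002], [0, 0, 0.002]], "yaw": [0, 0, 0, 0], "fingers": [255, 255, 255, 255]}}

```text
clock: 3.55
position: [663.1, -29.2, 62.7]
ee_rot: [0.025, 1.0, 0.001, 0.001]
contact_force: [-2.1, 0.0, 3.7]
gripper_width: -0.0
```

Request:
{"fn": "send_rows", "kwargs": {"translation": [[0, 0, 0.001], [0, 0, 0.0015], [0, 0, 0.0015]], "yaw": [0, 0, 0], "fingers": [255, 255, 255]}}

```text
clock: 3.85
position: [663.5, -29.2, 62.6]
ee_rot: [0.025, 1.0, 0.001, 0.002]
contact_force: [-2.1, 1.0, 6.8]
gripper_width: 0.3
```

Request:
{"fn": "send_rows", "kwargs": {"translation": [[0.001, 0, 0.002], [0.003, 0, 0.002], [0.006, 0, 0.002], [0.009, 0, 0.002], [0.012, 0, 0.002], [0.015, 0, 0.002], [0.018, 0, 0.002], [0.02, 0, 0.002], [0.02, 0, 0.002]], "yaw": [0, 0, 0, 0, 0, 0, 0, 0, 0], "fingers": [255, 255, 255, 255, 255, 255, 255, 255, 255]}}

```text
clock: 4.75
position: [646.0, -28.0, 62.7]
ee_rot: [0.024, 1.0, 0.001, 0.005]
contact_force: [0.3, -0.1, 5.9]
gripper_width: 0.3
```

```bash
python3 - <<'E'
from h import *
s=read_state(); im=get_image('wrist'); cv2.imwrite('pics/w2.png',im); print(s['position'],s['contact_force'],s['ee_rot'])
E
```

```text
[646.02 -28.03  62.65] [ 0.34 -0.13  5.92] [0.02 1.   0.   0.01]
```

View pics/w2.png

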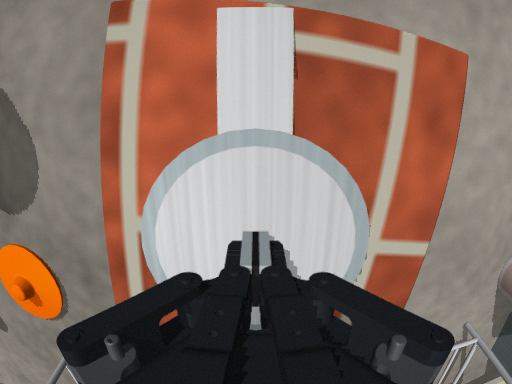

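```bash
python3 - <<'E'
from h import *
s=read_state()
print('tab end',wplane([[217,8],[294,8]],62.5,s)); print('rim',wplane([[256,128]],62.5,s),'disc LR',wplane([[142,228],[368,228]],62.5,s))
print('edge',wplane([[110,3],[467,53]],60,s))
E
```

```text
tab end [[523.34 -40.47  62.5 ]
 [525.07  -4.19  62.5 ]]
rim [[583.32 -25.    62.5 ]] disc LR [[633.2  -90.53  62.5 ]
 [639.46  34.49  62.5 ]]
edge [[509.45 -97.22  60.  ]
 [539.02  97.81  60.  ]]
```

Request:
{"fn": "send_rows", "kwargs": {"translation": [[0.002, 0, 0.002], [0.004, 0, 0.002], [0.007, 0, 0.002], [0.01, 0, 0.002], [0.013, 0, 0.002], [0.016, 0, 0.002], [0.019, 0, 0.002], [0.022, 0, 0.002], [0.025, 0, 0.002], [0.028, 0, 0.002], [0.031, 0, 0.002], [0.031, 0, 0.002]], "yaw": [0, 0, 0, 0, 0, 0, 0, 0, 0, 0, 0, 0], "fingers": [255, 255, 255, 255, 255, 255, 255, 255, 255, 255, 255, 255]}}

```text
clock: 6.0
position: [617.9, -26.2, 62.7]
ee_rot: [0.024, 1.0, 0.001, 0.009]
contact_force: [1.1, -0.3, 7.5]
gripper_width: 0.2
```

```bash
python3 - <<'E'
from h import *
s=read_state(); im=get_image('wrist'); cv2.imwrite('pics/w3.png',im); print(s['position'],s['contact_force'],s['ee_rot'])
E
```

```text
[617.85 -26.21  62.66] [ 1.1  -0.32  7.51] [0.02 1.   0.   0.01]
```

View pics/w3.png

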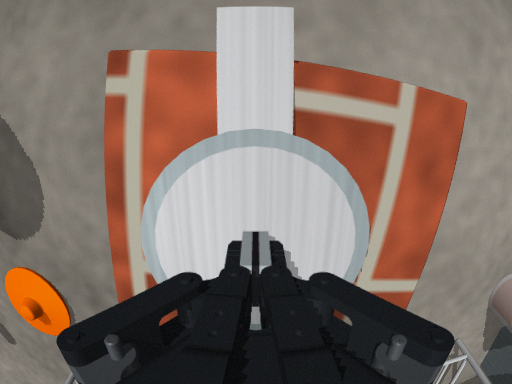

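Request:
{"fn": "send_rows", "kwargs": {"translation": [[0.002, 0, 0.0018], [0.004, 0, 0.0018], [0.007, 0, 0.0018], [0.01, 0, 0.0018], [0.013, 0, 0.0018], [0.016, 0, 0.0018], [0.019, 0, 0.0018], [0.022, 0, 0.0018], [0.025, 0, 0.0018], [0.028, 0, 0.0018], [0.0315, 0, 0.0018], [0.0315, 0, 0.0018]], "yaw": [0, 0, 0, 0, 0, 0, 0, 0, 0, 0, 0, 0], "fingers": [255, 255, 255, 255, 255, 255, 255, 255, 255, 255, 255, 255]}}

```text
clock: 7.25
position: [589.4, -24.3, 62.7]
ee_rot: [0.023, 1.0, 0.002, 0.012]
contact_force: [1.3, 0.2, 8.3]
gripper_width: 0.5
```

```bash
python3 - <<'E'
from h import *
s=read_state(); im=get_image('wrist'); cv2.imwrite('pics/w4.png',im); print(s['position'],s['contact_force'],s['ee_rot'])
E
```

```text
[589.39 -24.31  62.7 ] [1.3 0.2 8.3] [0.02 1.   0.   0.01]
```

View pics/w4.png

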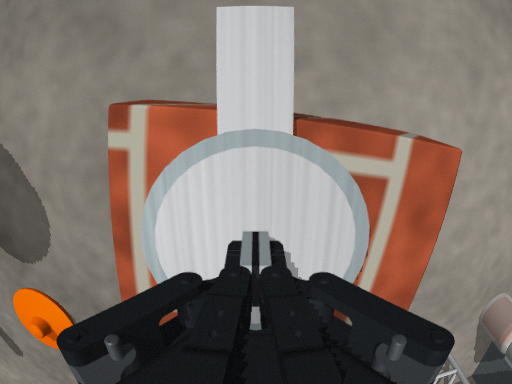

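```bash
python3 - <<'E'
from h import *
plan([589.4,-24.3,105],177.2)
E
```

```text
pos [589.39 -24.3   62.68] tool x 177.341141227733 tilt z [ 0.02  0.   -1.  ] F [ 1.29 -0.48  8.  ] w -0.026327173583489565 t 7.3
SHIFT [-0.    0.   -0.04] YAW 0.14
```

Request:
{"fn": "send_rows", "kwargs": {"translation": [[0, 0, -0.005], [0, 0, -0.015], [0, 0, -0.03], [0, 0, -0.042], [0, 0, -0.042]], "yaw": [0, 0, 0, 0, 0], "fingers": [255, 255, 255, 255, 255]}}

```text
clock: 7.8
position: [589.5, -24.2, 106.8]
ee_rot: [0.023, 1.0, 0.002, 0.014]
contact_force: [0.7, 0.5, 0.4]
gripper_width: 0.1
```

```bash
python3 - <<'E'
from h import *
s=read_state(); im=get_image('wrist'); cv2.imwrite('pics/w5.png',im); print(s['position'],s['contact_force'],s['ee_rot'])
E
```

```text
[589.53 -24.23 106.81] [0.66 0.53 0.44] [0.02 1.   0.   0.01]
```

View pics/w5.png

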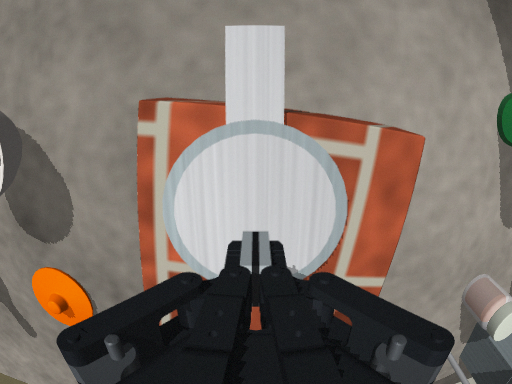

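The lid stayed flat when I lifted off. In this view the tab end is at row 25 (columns 225–285) and the block edge runs from (139,100) to (425,136).

```bash
python3 - <<'E'
from h import *
s=read_state()
print('tab end',wplane([[225,25.5],[285,25.5]],62.5,s)); print('tab root',wplane([[226,100],[284.5,100]],62.5,s));print('rim',wplane([[256,120]],62.5,s),'disc LR',wplane([[165,205],[347,205]],62.5,s))
print('edge',wplane([[139,100],[425,136]],60,s))
plan([492,-19.5,106.8],177.2)
E
```

```text
tab end [[465.8  -37.04  62.5 ]
 [467.45  -0.85  62.5 ]]
tab root [[512.66 -38.79  62.5 ]
 [514.32  -3.14  62.5 ]]
rim [[526.07 -21.09  62.5 ]] disc LR [[579.27 -85.85  62.5 ]
 [585.29  38.84  62.5 ]]
edge [[507.24 -95.94  60.  ]
 [537.75  97.9   60.  ]]
pos [588.76 -24.28 105.64] tool x 177.3363466541639 tilt z [ 0.03  0.   -1.  ] F [ 0.43 -0.06 -0.78] w 0.5045834896442964 t 7.85
SHIFT [ 0.1  0.  -0. ] YAW 0.14
```

```bash
sed -i "s/print('SHIFT',np.round(sh,4)/print('SHIFT mm',np.round(sh*1000,1)/" h.py; python3 - <<'E'
from h import *
plan([492,-20.1,106],177.4)
plan([492,-20.1,43],177.4)
E
```

```text
pos [588.76 -24.28 105.64] tool x 177.3363466541639 tilt z [ 0.03  0.   -1.  ] F [ 0.43 -0.06 -0.78] w 0.5045834896442964 t 7.85
SHIFT mm [96.8 -0.3 -2.9] YAW -0.06
pos [588.76 -24.28 105.64] tool x 177.3363466541639 tilt z [ 0.03  0.   -1.  ] F [ 0.43 -0.06 -0.78] w 0.5045834896442964 t 7.85
SHIFT mm [98.5 -0.6 60.1] YAW -0.06
```

Request:
{"fn": "send_rows", "kwargs": {"translation": [[0.02, 0, -0.001], [0.045, 0, -0.0015], [0.07, 0, -0.002], [0.09, 0, -0.003], [0.097, 0, -0.003], [0.097, 0, -0.003], [0.097, 0, -0.003]], "yaw": [0, 0, 0, 0, 0, 0, 0], "fingers": [70, 70, 70, 70, 70, 70, 70]}}

```text
clock: 8.55
position: [492.8, -19.6, 106.1]
ee_rot: [0.023, 1.0, 0.002, 0.014]
contact_force: [0.3, -0.1, 0.2]
gripper_width: 61.9
```

```bash
python3 - <<'E'
from h import *
s=read_state(); im=get_image('wrist'); cv2.imwrite('pics/w6.png',im)
plan([492,-20.1,43],177.4)
E
```

```text
pos [492.95 -19.65 106.05] tool x 177.33855823705923 tilt z [ 0.03  0.   -1.  ] F [0.59 0.5  0.04] w 62.034713994356416 t 8.6
SHIFT mm [ 2.6 -0.8 63. ] YAW -0.06
```

View pics/w6.png

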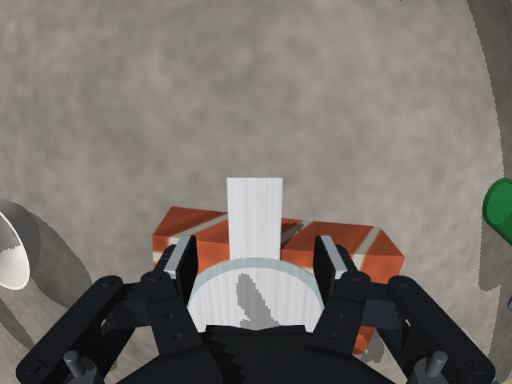

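The tab (columns 228–282) sits centred between the two open fingers (about 180–332), and the fingers stand clear in front of the block. Next I descend.

Request:
{"fn": "send_rows", "kwargs": {"translation": [[0.001, -0.0005, 0.01], [0.001, -0.0005, 0.022], [0.002, -0.0005, 0.034], [0.002, -0.0005, 0.046], [0.0025, -0.0005, 0.056], [0.0025, -0.0005, 0.063], [0.0025, -0.0005, 0.064], [0.0025, -0.0005, 0.064]], "yaw": [0, 0, 0, 0, 0, 0, 0, 0], "fingers": [70, 70, 70, 70, 70, 70, 70, 70]}}

```text
clock: 9.4
position: [492.4, -19.8, 41.8]
ee_rot: [0.023, 1.0, 0.002, 0.014]
contact_force: [-0.1, -0.4, -0.0]
gripper_width: 61.5
```

```bash
python3 - <<'E'
from h import *
s=read_state(); im=get_image('wrist'); cv2.imwrite('pics/w7.png',im)
plan([492,-20.1,43],177.4)
E
```

```text
pos [492.56 -19.78  42.19] tool x 177.34836653428434 tilt z [ 0.03  0.   -1.  ] F [0.36 0.01 0.69] w 61.66196655640906 t 9.45
SHIFT mm [ 0.5 -0.3 -0.8] YAW -0.05
```

View pics/w7.png

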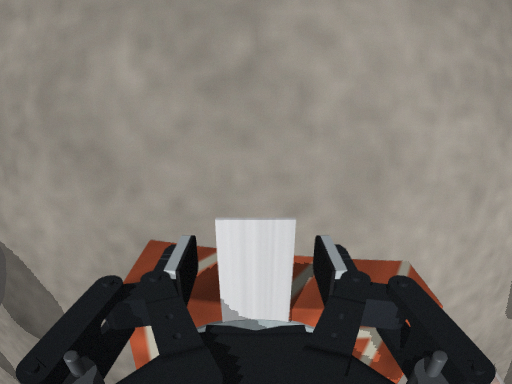

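The tab lies between the pads with no contact force showing. Next I close the fingers.

Request:
{"fn": "send_rows", "kwargs": {"translation": [[0, 0, 0], [0, 0, 0], [0, 0, 0], [0, 0, 0], [0, 0, 0], [0, 0, 0], [0, 0, 0], [0, 0, 0], [0, 0, 0]], "yaw": [0, 0, 0, 0, 0, 0, 0, 0, 0], "fingers": [100, 120, 130, 140, 150, 160, 180, 220, 255]}}

```text
clock: 10.35
position: [492.6, -19.8, 42.4]
ee_rot: [0.023, 1.0, 0.002, 0.014]
contact_force: [-1.0, 0.3, 4.2]
gripper_width: 33.8
```

```bash
python3 - <<'E'
from h import *
s=read_state(); im=get_image('wrist'); cv2.imwrite('pics/w8.png',im)
plan([492,-20.1,130],177.4)
E
```

```text
pos [492.64 -19.75  42.35] tool x 177.35313163123308 tilt z [ 0.03  0.   -1.  ] F [-0.63  1.22  4.13] w 33.60105580960659 t 10.4
SHIFT mm [ -1.8   0.  -87.6] YAW -0.05
```

View pics/w8.png

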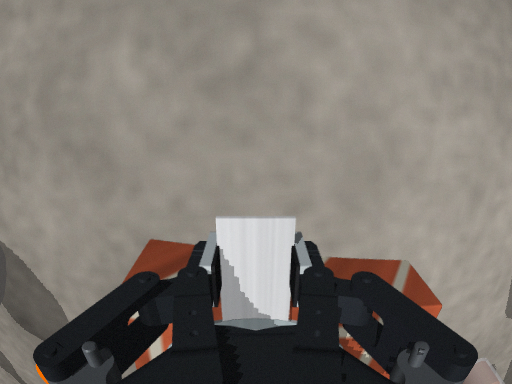

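Request:
{"fn": "send_rows", "kwargs": {"translation": [[0, 0, -0.003], [-0.0005, 0, -0.008], [-0.0005, 0, -0.015], [-0.001, 0, -0.025], [-0.001, 0, -0.036], [-0.001, 0, -0.048], [-0.001, 0, -0.06], [-0.0015, 0, -0.068], [-0.0015, 0, -0.07], [-0.0015, 0, -0.07]], "yaw": [0, 0, 0, 0, 0, 0, 0, 0, 0, 0], "fingers": [255, 255, 255, 255, 255, 255, 255, 255, 255, 255]}}

```text
clock: 11.4
position: [492.2, -20.0, 112.8]
ee_rot: [0.023, 1.0, 0.002, 0.014]
contact_force: [-0.3, -0.1, -1.5]
gripper_width: 33.5
```

```bash
python3 - <<'E'
from h import *
s=read_state(); print(s['wrist_torque'])
plan([432,-285,112],177.4)
im=get_image('wrist'); cv2.imwrite('pics/w9.png',im); cv2.imwrite('pics/s9.png',get_image('scene')); cv2.imwrite('pics/t9.png',get_image('top'))
a=cv2.imread('pics/s9.png')[120:270,120:360]; cv2.imwrite('pics/s9c.png',cv2.resize(a,None,fx=3.3,fy=3.3,interpolation=cv2.INTER_CUBIC))
E
```

```text
[ 0.01  0.11 -0.02]
pos [492.21 -20.01 112.77] tool x 177.3418116733225 tilt z [ 0.03  0.   -1.  ] F [-0.25 -0.09 -1.53] w 33.46512719211715 t 11.4
SHIFT mm [  47.9 -267.5   -1.9] YAW -0.06
```

View pics/w9.png

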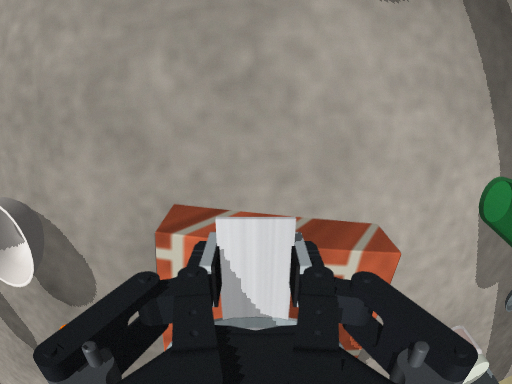

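View pics/s9c.png

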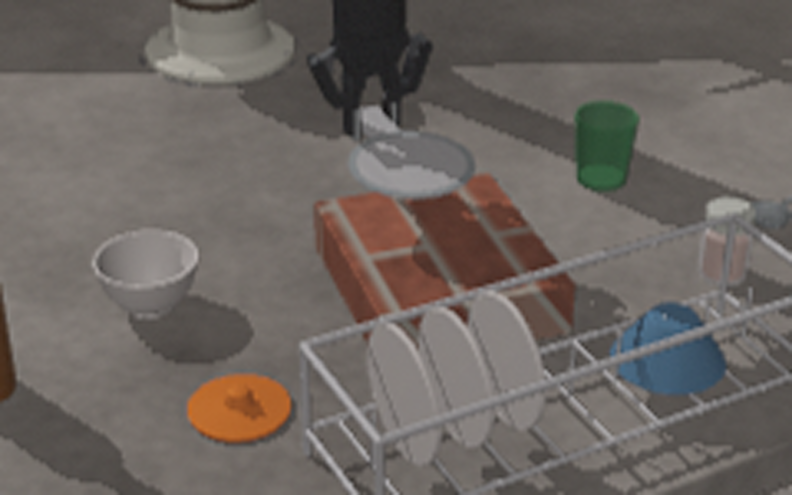

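View pics/t9.png

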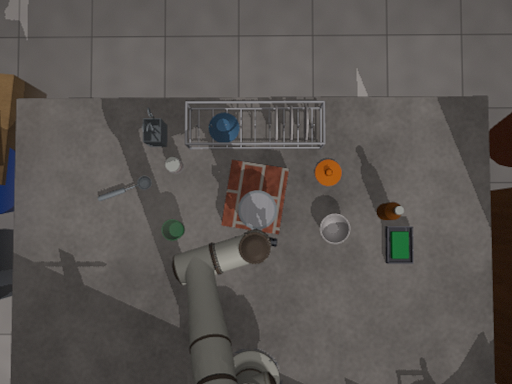

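The lid came up flat and firmly held. In the wrist view the tab end is still at row 217, the scene view shows a level disc clear of the block, and nothing else has moved. Next I move it over to the bowl.

Request:
{"fn": "send_rows", "kwargs": {"translation": [[0.002, -0.01, 0], [0.005, -0.03, 0], [0.01, -0.055, 0], [0.015, -0.085, 0], [0.02, -0.115, -0.001], [0.025, -0.145, -0.001], [0.031, -0.175, -0.001], [0.037, -0.205, -0.001], [0.042, -0.23, -0.001], [0.047, -0.25, -0.001], [0.05, -0.262, -0.001], [0.0505, -0.2675, -0.001]], "yaw": [0, 0, 0, 0, 0, 0, 0, 0, 0, 0, 0, 0], "fingers": [255, 255, 255, 255, 255, 255, 255, 255, 255, 255, 255, 255]}}

```text
clock: 12.75
position: [428.0, -286.0, 109.9]
ee_rot: [0.024, 1.0, 0.002, 0.013]
contact_force: [0.2, 0.3, -0.7]
gripper_width: 33.8
```

```bash
python3 - <<'E'
from h import *
plan([429.2,-285.2,66],177.35)
E
```

```text
pos [ 427.98 -286.    109.95] tool x 177.24856016605247 tilt z [ 0.03  0.   -1.  ] F [ 0.2   0.33 -0.74] w 33.789013968324916 t 12.75
SHIFT mm [-0.1  0.7 44. ] YAW -0.1
```

Request:
{"fn": "send_rows", "kwargs": {"translation": [[0, 0.0005, 0.008], [0, 0.0005, 0.018], [0, 0.0005, 0.028], [0, 0.0005, 0.034], [0, 0.0005, 0.036], [0, 0.0005, 0.036]], "yaw": [0, 0, 0, 0, 0, 0], "fingers": [255, 255, 255, 255, 255, 255]}}

```text
clock: 13.35
position: [428.9, -285.1, 73.5]
ee_rot: [0.024, 1.0, 0.002, 0.012]
contact_force: [0.0, -0.5, -0.9]
gripper_width: 33.7
```

```bash
python3 - <<'E'
from h import *
s=read_state(); plan([429.2,-285.2,40.4],177.35)
Rm=R.from_quat(s['ee_rot']).as_matrix()
c=s['position']-98*Rm[:,0]*[1,1,0]; zl=s['position'][2]+18.9+1.2; print('lid pred',c[:2],zl)
a=get_image('scene'); t=get_image('top'); w=get_image('wrist'); cv2.imwrite('pics/w10.png',w); cv2.imwrite('pics/s10.png',a); cv2.imwrite('pics/t10.png',t)
th=np.linspace(0,2*np.pi,90)
for nm,im,(x0,y0) in [('scene',a,(100,130)),('top',t,(270,170))]:
    im=im.copy()
    f=5; cr=cv2.resize(im[y0:y0+110,x0:x0+150],None,fx=f,fy=f,interpolation=cv2.INTER_CUBIC)
    for ctr,r,z,col in [(c,64,zl,(0,255,0)),((527.1,-289.8),52,58,(0,0,255))]:
        X=np.c_[ctr[0]+r*np.cos(th),ctr[1]+r*np.sin(th),np.full(90,z)]
        p=(proj(nm,X)-[x0,y0]+.5)*f-.5
        cv2.polylines(cr,[np.int32(np.round(p))],True,col,1,cv2.LINE_AA)
    cv2.imwrite(f'pics/{nm}10c.png',cr)
E
```

```text
pos [ 428.89 -285.06   73.46] tool x 177.28118055758395 tilt z [ 0.02  0.   -1.  ] F [ 0.04 -0.53 -0.94] w 33.71480471340714 t 13.35
SHIFT mm [ 0.5 -0.3 33.1] YAW -0.07
lid pred [ 526.75 -289.71] 93.55957438556202
```

View pics/scene10c.png

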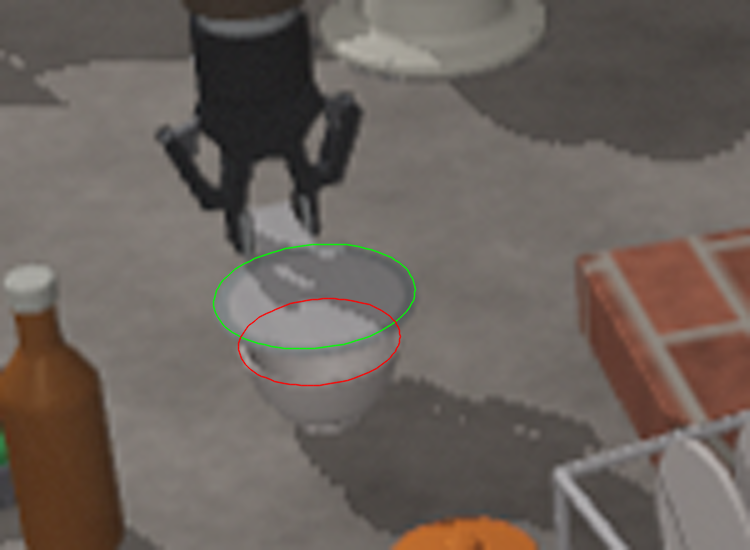

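View pics/top10c.png

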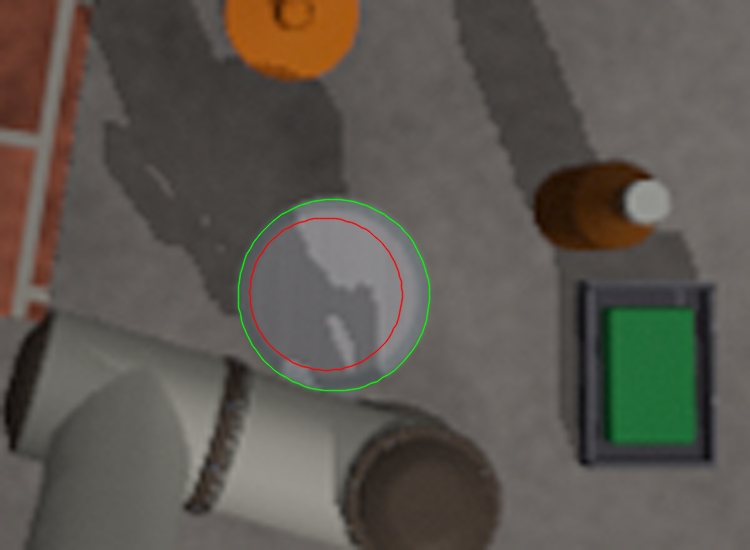

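View pics/w10.png

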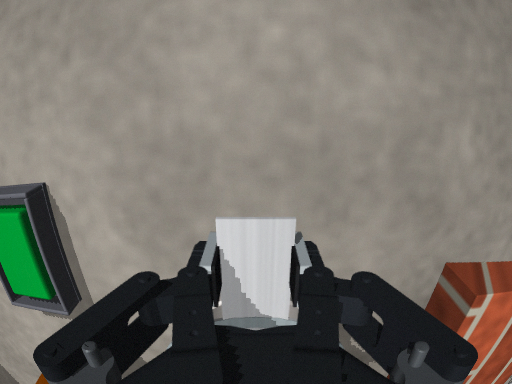

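The predicted lid outline matches both views to about a pixel. The lid is level and concentric with the bowl mouth, and the bowl has not moved. Next I lower it.

Request:
{"fn": "send_rows", "kwargs": {"translation": [[0.0005, 0, 0.006], [0.0005, 0, 0.013], [0.0005, 0, 0.02], [0.0005, 0, 0.025], [0.0005, 0, 0.028], [0.0005, 0, 0.029], [0.0005, 0, 0.029]], "yaw": [0, 0, 0, 0, 0, 0, 0], "fingers": [255, 255, 255, 255, 255, 255, 255]}}

```text
clock: 14.2
position: [429.6, -285.3, 45.2]
ee_rot: [0.024, 1.0, 0.002, 0.013]
contact_force: [-0.2, 0.0, -0.9]
gripper_width: 33.4
```

```bash
python3 - <<'E'
from h import *
s=read_state(); plan([429.2,-285.2,40.4],177.35); print(s['wrist_torque'])
E
```

```text
pos [ 429.59 -285.34   45.15] tool x 177.26442397709192 tilt z [ 0.03  0.   -1.  ] F [-0.17  0.04 -0.94] w 33.403594159292304 t 14.2
SHIFT mm [0.5 0.1 4.7] YAW -0.09
[-0.    0.06 -0.02]
```

Request:
{"fn": "send_rows", "kwargs": {"translation": [[0, 0, 0.001], [0, 0, 0.002], [0, 0, 0.003], [0.0003, 0, 0.0035], [0.0003, 0, 0.0035]], "yaw": [0, 0, 0, 0, 0], "fingers": [255, 255, 255, 255, 255]}}

```text
clock: 14.7
position: [429.5, -285.4, 41.7]
ee_rot: [0.024, 1.0, 0.002, 0.013]
contact_force: [0.6, -0.4, -1.2]
gripper_width: 33.3
```

```bash
python3 - <<'E'
from h import *
s=read_state(); plan([429.2,-285.2,40.4],177.35); print(s['wrist_torque'])
E
```

```text
pos [ 429.53 -285.37   41.7 ] tool x 177.26867272094418 tilt z [ 0.03  0.   -1.  ] F [ 0.6  -0.36 -1.16] w 33.32748695412146 t 14.7
SHIFT mm [0.4 0.1 1.3] YAW -0.08
[-0.02  0.04  0.03]
```

Request:
{"fn": "send_rows", "kwargs": {"translation": [[0, 0, 0.0005], [0, 0, 0.001], [0, 0, 0.0012], [0, 0, 0.0012]], "yaw": [0, 0, 0, 0], "fingers": [255, 255, 255, 255]}}

```text
clock: 15.1
position: [429.5, -285.4, 40.6]
ee_rot: [0.024, 1.0, 0.002, 0.013]
contact_force: [-0.1, 0.1, 1.3]
gripper_width: 33.5
```

```bash
python3 - <<'E'
from h import *
s=read_state(); plan([429.2,-285.2,40.4],177.35); print(s['wrist_torque'])
E
```

```text
pos [ 429.53 -285.37   40.63] tool x 177.27310460089276 tilt z [ 0.03  0.   -1.  ] F [-0.06  0.14  1.27] w 33.51682104333436 t 15.1
SHIFT mm [0.3 0.2 0.2] YAW -0.08
[0.02 0.24 0.03]
```

Request:
{"fn": "send_rows", "kwargs": {"translation": [[0, 0, 0.0006], [0, 0, 0.0006], [0, 0, 0.0006]], "yaw": [0, 0, 0], "fingers": [255, 255, 255]}}

```text
clock: 15.4
position: [429.5, -285.4, 40.2]
ee_rot: [0.024, 1.0, 0.002, 0.013]
contact_force: [-1.3, -0.3, 1.6]
gripper_width: 33.6
```

```bash
python3 - <<'E'
from h import *
s=read_state(); plan([429.2,-285.2,40.4],177.35); print(s['wrist_torque'])
E
```

```text
pos [ 429.55 -285.43   40.15] tool x 177.27469414560642 tilt z [ 0.03  0.   -1.  ] F [-1.28 -0.27  1.59] w 33.64305626705069 t 15.4
SHIFT mm [ 0.4  0.2 -0.3] YAW -0.08
[0.08 0.25 0.04]
```

Request:
{"fn": "send_rows", "kwargs": {"translation": [[0, 0, 0], [0, 0, 0], [0, 0, 0], [0, 0, 0], [0, 0, 0], [0, 0, 0], [0, 0, 0], [0, 0, 0], [0, 0, 0]], "yaw": [0, 0, 0, 0, 0, 0, 0, 0, 0], "fingers": [180, 160, 150, 145, 140, 130, 110, 90, 70]}}

```text
clock: 16.3
position: [429.6, -285.4, 40.1]
ee_rot: [0.024, 1.0, 0.002, 0.013]
contact_force: [-0.3, -1.0, 0.0]
gripper_width: 62.3
```

```bash
python3 - <<'E'
from h import *
s=read_state(); plan([429.5,-285.4,140],177.27); print(s['wrist_torque'])
w=get_image('wrist'); cv2.imwrite('pics/w11.png',w); a=get_image('scene'); cv2.imwrite('pics/s11.png',cv2.resize(a[130:240,100:250],None,fx=5,fy=5,interpolation=cv2.INTER_CUBIC))
E
```

```text
pos [ 429.57 -285.43   40.15] tool x 177.27603825812986 tilt z [ 0.03  0.   -1.  ] F [-0.33 -1.01  0.  ] w 62.25242050540021 t 16.3
SHIFT mm [ -2.6   0.4 -99.8] YAW 0.01
[ 0.02  0.06 -0.02]
```

View pics/w11.png

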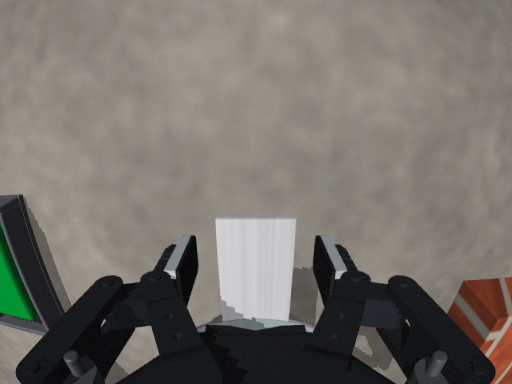

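View pics/s11.png

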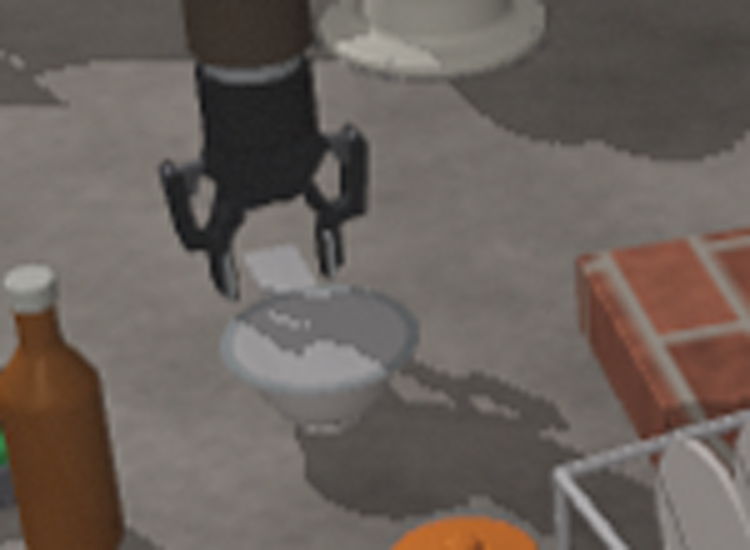

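The lid rests flat on the bowl and is released, with both pads clear of the tab. Next I retreat upward.

Request:
{"fn": "send_rows", "kwargs": {"translation": [[0, 0, -0.006], [0, 0, -0.015], [-0.0005, 0, -0.03], [-0.001, 0, -0.05], [-0.0015, 0, -0.08], [-0.002, 0, -0.11], [0.02, 0, -0.14], [0.045, 0, -0.16], [0.06, 0, -0.17], [0.06, 0, -0.17], [0.06, 0, -0.17]], "yaw": [0, 0, 0, 0, 0, 0, 0, 0, 0, 0, 0], "fingers": [70, 70, 70, 70, 70, 70, 70, 70, 70, 70, 70]}}

```text
clock: 17.5
position: [365.2, -283.1, 209.3]
ee_rot: [0.024, 1.0, 0.001, 0.014]
contact_force: [-0.5, -0.1, 0.6]
gripper_width: 61.9
```

```bash
python3 - <<'E'
from h import *
s=read_state(); print(s['position'],s['clock'],s['contact_force'])
a=get_image('scene'); t=get_image('top'); cv2.imwrite('pics/t12.png',t);cv2.imwrite('pics/s12.png',a); cv2.imwrite('pics/w12.png',get_image('wrist'))
th=np.linspace(0,2*np.pi,90)
out=[]
for nm,im,(x0,y0) in [('scene',a,(100,130)),('top',t,(270,170))]:
    f=5; cr=cv2.resize(im[y0:y0+110,x0:x0+150],None,fx=f,fy=f,interpolation=cv2.INTER_CUBIC)
    for ctr,r,z,col in [((527.1,-289.8),64,60.5,(0,255,0))]:
        X=np.c_[ctr[0]+r*np.cos(th),ctr[1]+r*np.sin(th),np.full(90,z)]
        p=(proj(nm,X)-[x0,y0]+.5)*f-.5
        cv2.polylines(cr,[np.int32(np.round(p))],True,col,1,cv2.LINE_AA)
    out.append(cr[100:400])
cv2.imwrite('pics/c12.png',np.vstack(out))
# disc circle fit in top via gradient
gray=cv2.cvtColor(t,cv2.COLOR_BGR2GRAY).astype(np.float32); c=proj('top',[527.1,-289.8,60.5])[0]
P=[]
for an in np.radians(np.arange(0,360,5)):
    rr=np.arange(15,23,.25); q=c+rr[:,None]*[np.cos(an),np.sin(an)]
    v=cv2.remap(gray,q[:,0].astype(np.float32)[None],q[:,1].astype(np.float32)[None],1)[0]; g=np.gradient(v); k=np.argmin(g)
    if g[k]<-2: P.append(q[k])
W=toplane('top',P,60.5)[:,:2]
for _ in range(10):
    A=np.c_[2*W,np.ones(len(W))]; s_=np.linalg.lstsq(A,(W**2).sum(1),rcond=None)[0]; cc=s_[:2]; rad=np.sqrt(s_[2]+cc@cc); res=np.linalg.norm(W-cc,axis=1)-rad; W=W[abs(res)<max(2,2*res.std())]
print('lid disc',cc,rad,len(W),res.std())
# bystander change
d=cv2.absdiff(t,cv2.imread('pics/top0.png')).max(2)
E
```

```text
[ 365.2  -283.06  209.25] 17.5 [-0.47 -0.09  0.59]
lid disc [ 530.24 -285.39] 59.98739283961677 50 1.5029845324633997
```

View pics/c12.png

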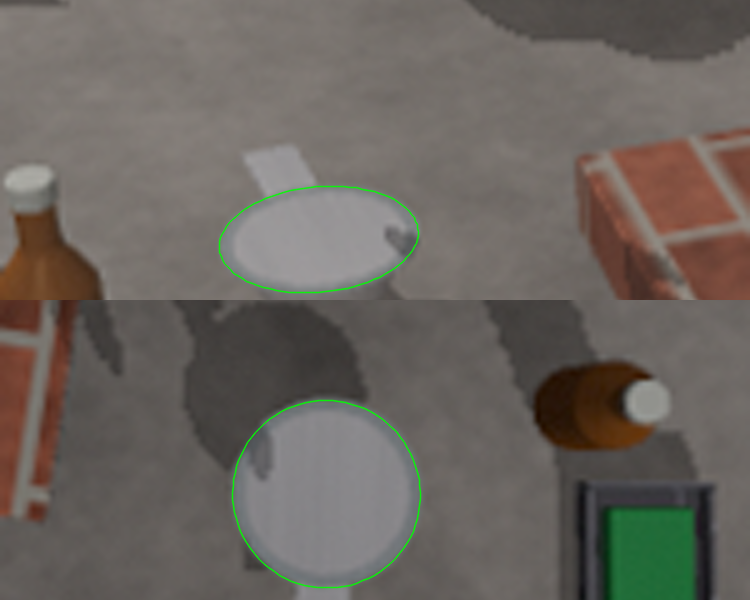

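View pics/t12.png

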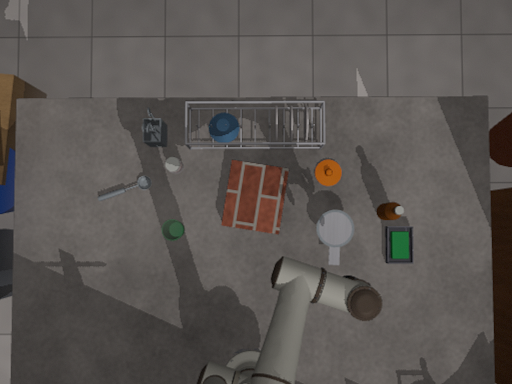

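View pics/s12.png

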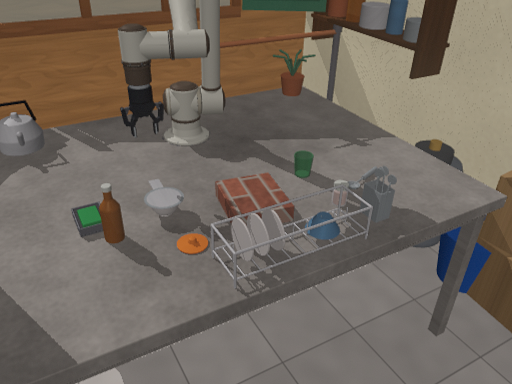

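```bash
python3 - <<'E'
from h import *
a=cv2.imread('pics/scene0.png');b=cv2.imread('pics/s12.png')
f=lambda i: cv2.resize(i[185:225,140:195],None,fx=7,fy=7,interpolation=cv2.INTER_CUBIC)
cv2.imwrite('pics/foot.png',np.hstack([f(a),f(b)]))
# bowl foot template shift
tpl=a[208:220,155:180]; r=cv2.matchTemplate(b[200:228,145:190],tpl,cv2.TM_CCOEFF_NORMED); print(cv2.minMaxLoc(r),'expected (10,8)')
E
```

```text
(0.22150000929832458, 0.9673606753349304, (20, 16), (10, 8)) expected (10,8)
```

View pics/foot.png

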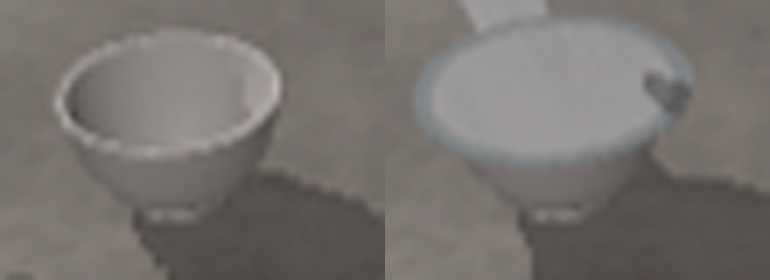

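The bowl foot has not moved, and the lid sits flat and centred over the mouth. I'm handing the job in.

```bash
python3 -c "
from bench import *
print(job_done())"
```

```text
the job is handed in; nothing more can be done
None
```

The lid is on the bowl, flat and centred to within about a pixel (roughly 3 mm), and I handed the job in at about 17.7 s.

I pressed on the disc with the fingers shut (readings of 6–8 N) and slid the lid about 74 mm with almost no slip, until about 52 mm of the 60 mm tab stuck out over the front edge. I then pinched the tab by its sides in front of the block, carried the lid over and lowered it with about 2–3 N on the rim. After letting go I backed off upward to 209 mm.

- **Lid position:** a 64 mm circle drawn at the bowl centre matches the lid outline in both the top and scene views.
- **Bowl:** its foot is at the same pixel as at the start (template match 0.97).
- **Everything else:** the cup, jar, orange lid, soap and spoon look unmoved in the last pictures, judged by eye only. The gripper was touching nothing.
- **One check that disagreed:** an automatic circle fit of the lid in the last top view gave a radius of 60 mm instead of 64, and a centre about 5 mm off. I think it picked up the lid's inner ring and a shadow, so I went by the outline match.

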